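# Rack the hot-air nozzles by outlet size

## Robot

A 6-joint arm with a two-finger parallel gripper is mounted at the origin on the work surface. World frame = base frame: x ahead of the robot, y to its left, z up, the work surface at z = 0. Lengths are in m, angles in rad, forces in N, time in s.
With the tool pointing down it reaches from about 0.375 to 0.975 m from the base axis. Payload 3.8 kg.
Tool frame: the origin (TCP) lies midway between the tips of the shut fingers; the grasp point (between the pads) lies 19 mm behind it; z points along the fingers, y is the direction in which the jaws open and shut (so a half turn about z gives the same grasp; the last joint's range is limited). The gripper opens to 85 mm and grips with 20 to 120 N. Pads are 22 mm wide; open, the fingers measure 114 mm over their backs; the gripper's body (76 mm by 85 mm) begins 54 mm behind the grasp point. The pads swing forward as they close: fully open they stand 13 mm farther back than shut.
Start: joints at [1.099, 0.264, 1.604, -0, 1.274, -0.037], TCP at [0.284, 0.612, 0.231] pointing down, gripper open.
Joint ranges: [-2.63, 2.63], [-0.94, 2.18], [0.31, 2.57], [-1.31, 4.45], [0, 2.66], [-2.55, 2.55]. Speed limits (rad/s): [2.57, 2.57, 3.14, 3.14, 3.14, 3.14].

## Interface

Orientations are given as a rotation vector (axis times angle).
In Python, from workcell import bot gives the robot as it stands.
- The arm moves only by the tool arm_command, never from a script. Its argument "targets" is text: rows parted by semicolons, each of 7 numbers parted by spaces: the shift along the tool's x, y, z in mm, then the turn, a rotation vector about the tool's x, y, z in degrees, then the opening, from 0 (shut) to 1 (fully open). A call has 1 to 10 rows; each row is the pose to reach, as a shift and turn from the pose commanded when the call began, along the tool's axes at that moment; what a row does not reach only later rows make up. A row lasts 1/12 s, in which the tool goes at most 41.7 mm and 7.16 degrees, less where a joint would pass 70% of its speed; a pose out of reach is approached as far as the arm can. A call with a gripper value outside its range is refused whole. The fingers move at their own pace and stop on an object; "newtons" is the grip in N (left out, the last holds). Time passes only in rows, so rows that repeat a pose let the fingers close. It gives the time, the measured TCP pose, the force and the opening at its end, in the units of the state.
- bot.read_state(): the state, without advancing time (a new reading comes with each control period).
- bot.read_camera(name): name is "scene" or "top"; returns (picture, depth): 400x640x3 uint8, blue, green, red; 400x640 float32, m along the optical axis (not along the pixel's ray), 0 where there is no reading.
- bot.camera_params(name): a dict with "fov_y" (degrees; the focal length in pixels is half the picture's height over the tangent of half this angle, whatever the lens; pixels are square), "cx", "cy" (the principal point, pixels), "k1" (the pictures are not rectified: a ray, as slopes to the right and down, at radius r is drawn at 1 + k1 r^2 times it, then the intrinsics apply), "xyz" and "rotation" of the camera in the world. Camera axes: x right, y up, looking along -z (the intrinsics and any distortion apply to the point x, -y, -z); pixel columns grow to the right and rows downward; lengths in m; the calibration is good to about 2 mm. A picture is of the moment at which its call begins. camera_params takes no time and is no camera call.
- bot.finish_job(): hands the job in, once; it reports no verdict.
The state is a dict: "time": time; "q": joint angles; "joint_vel": joint speeds; "joint_torque": joint torques, N m; "tool_pos": TCP position; "tcp_rot": TCP orientation; "wrist_force": force on the tool from outside, world axes, zero at the start; "torque": the same for the moment, N m; "width": opening from 0.0 (shut) to 1.0 (fully open).
Only numpy, scipy, OpenCV 4.12 (cv2) and the standard library are available. Lean on these libraries where they do the work, as an engineer would, in place of code of your own. Each camera call takes 0.05 s, during which the arm holds its last target.

## Task

Put the four loose hot-air nozzles back on the pins of the nozzle rack, spout up and fully seated, one on each pin, in order of outlet width: the narrowest on the pin nearest the hot-air handpiece in its cradle, the widest at the far end. Leave the flux jar where it stands.

Things in the scene. Friction and masses are not known exactly. Their poses are not given: they have to be found in the camera images.
- nozzle_a_mid (a point): The hot-air nozzle with the narrowest outlet (4 mm, dark hole; spout 6 mm outside diameter). Bare steel, 66 mm tall, starts standing upright on the bench, spout up. Its lower 26 mm is a round clamp collar, 28 mm outside diameter, open below with a 24 mm bore 26 mm deep; above the collar it tapers to the spout. About 50 g. The point is on its axis, half-way up (33 mm above its lower rim); z points along the spout.
- nozzle_b_mid (a point): The hot-air nozzle with the second narrowest outlet (8 mm, dark hole; spout 11 mm outside diameter). Bare steel, 58 mm tall, starts standing upright on the bench, spout up. Its lower 26 mm is a round clamp collar, 28 mm outside diameter, open below with a 24 mm bore 26 mm deep; above the collar it tapers to the spout. About 50 g. The point is on its axis, half-way up (29 mm above its lower rim); z points along the spout.
- nozzle_c_mid (a point): The hot-air nozzle with the second widest outlet (13 mm, dark hole; spout 16 mm outside diameter). Bare steel, 50 mm tall, starts standing upright on the bench, spout up. Its lower 26 mm is a round clamp collar, 28 mm outside diameter, open below with a 24 mm bore 26 mm deep; above the collar it tapers to the spout. About 50 g. The point is on its axis, half-way up (25 mm above its lower rim); z points along the spout.
- nozzle_d_mid (a point): The hot-air nozzle with the widest outlet (19 mm, dark hole; spout 22 mm outside diameter). Bare steel, 42 mm tall, starts standing upright on the bench, spout up. Its lower 26 mm is a round clamp collar, 28 mm outside diameter, open below with a 24 mm bore 26 mm deep; above the collar it tapers to the spout. About 50 g. The point is on its axis, half-way up (21 mm above its lower rim); z points along the spout.
- pin_1: Brass pin of the nozzle rack (an end pin; pins 1 to 4 stand in a straight row 50 mm apart along their own y axis, pin_4 at the +y end). 8 mm diameter, 22 mm high, rounded tip, in a thin white ring; the origin is at the foot of the pin, on the top face of the rack, which is a fixed dark steel plate 56 x 206 mm, 10 mm thick, on the bench. A nozzle seats over the pin with its rim on that face; z up.
- pin_2: Brass pin of the nozzle rack (next to pin_1; pins 1 to 4 stand in a straight row 50 mm apart along their own y axis, pin_4 at the +y end). 8 mm diameter, 22 mm high, rounded tip, in a thin white ring; the origin is at the foot of the pin, on the top face of the rack, which is a fixed dark steel plate 56 x 206 mm, 10 mm thick, on the bench. A nozzle seats over the pin with its rim on that face; z up.
- pin_3: Brass pin of the nozzle rack (next to pin_4; pins 1 to 4 stand in a straight row 50 mm apart along their own y axis, pin_4 at the +y end). 8 mm diameter, 22 mm high, rounded tip, in a thin white ring; the origin is at the foot of the pin, on the top face of the rack, which is a fixed dark steel plate 56 x 206 mm, 10 mm thick, on the bench. A nozzle seats over the pin with its rim on that face; z up.
- pin_4: Brass pin of the nozzle rack (the other end pin; pins 1 to 4 stand in a straight row 50 mm apart along their own y axis, pin_4 at the +y end). 8 mm diameter, 22 mm high, rounded tip, in a thin white ring; the origin is at the foot of the pin, on the top face of the rack, which is a fixed dark steel plate 56 x 206 mm, 10 mm thick, on the bench. A nozzle seats over the pin with its rim on that face; z up.
- cradle: Fixed low steel cradle with the black hot-air handpiece (orange band, steel barrel) lying in it, standing about 165 mm from the middle of the rack beyond one end or the other (the round brass-wool tip cleaner stands beyond the other end). The origin is on the bench, under the steel barrel. The cradle and handpiece are 56 mm wide (along y), reach from 31 mm on the -x side to 165 mm on the +x side of the origin, and are 65 mm high; the handle lies along +x.
- flux_jar_mid (a point): Loose flux jar, white with a blue lid, 40 mm diameter, 34 mm tall, standing among the nozzles. The point is at its centre, half-way up. It is not to be moved.
Mind the look-alikes: they are no part of the job. Leave any purple look-alike of the cradle alone. Leave any pink or red look-alike of the part that bears pin_1 alone.

How it is judged:
At the end, for the whole second after the job is handed in: Each nozzle stands upright (within 7 degrees), released and still, over its own pin with its rim on the rack (axis within 11 mm of the pin, height within 4 mm), narrowest outlet on the pin nearest the handpiece cradle and widening pin by pin to the other end (((horizontal distance between cradle and pin_1 below 0.15 m and horizontal distance between nozzle_a_mid and pin_1 below 0.011 m and z of nozzle_a_mid in the frame of pin_1 between 0.029 and 0.037 m and angle between each of nozzle_a_mid, nozzle_b_mid, nozzle_c_mid, nozzle_d_mid's own z axis and vertical below 0.12 rad and horizontal distance between nozzle_b_mid and pin_2 below 0.011 m and z of nozzle_b_mid in the frame of pin_2 between 0.025 and 0.033 m and horizontal distance between nozzle_c_mid and pin_3 below 0.011 m and z of nozzle_c_mid in the frame of pin_3 between 0.021 and 0.029 m and horizontal distance between nozzle_d_mid and pin_4 below 0.011 m and z of nozzle_d_mid in the frame of pin_4 between 0.017 and 0.025 m) or (horizontal distance between cradle and pin_4 below 0.15 m and horizontal distance between nozzle_a_mid and pin_4 below 0.011 m and z of nozzle_a_mid in the frame of pin_4 between 0.029 and 0.037 m and angle between each of nozzle_a_mid, nozzle_b_mid, nozzle_c_mid, nozzle_d_mid's own z axis and vertical below 0.12 rad and horizontal distance between nozzle_b_mid and pin_3 below 0.011 m and z of nozzle_b_mid in the frame of pin_3 between 0.025 and 0.033 m and horizontal distance between nozzle_c_mid and pin_2 below 0.011 m and z of nozzle_c_mid in the frame of pin_2 between 0.021 and 0.029 m and horizontal distance between nozzle_d_mid and pin_1 below 0.011 m and z of nozzle_d_mid in the frame of pin_1 between 0.017 and 0.025 m)) and linear speed of each of nozzle_a, nozzle_b, nozzle_c, nozzle_d below 0.02 m/s); the robot touches nothing.
It fails at once if the flux jar is moved by more than 15 mm (distance of flux_jar_mid from where it was at the start of the episode above 0.015 m).
It also fails if it takes over 99 s, if anything falls off the work surface, if the arm or the gripper's body presses on something with over 40 N, if the wrist force passes 120 N, or if a joint passes its speed limit or range.

## Working session

There is one attempt and no reset: what is moved stays moved. The work goes in short steps, Python scripts to look and compute and a tool call to move; the robot and the scene stay as the last step left them, time stands still between calls to the robot, and variables do not carry over. Pictures are saved under pics/ and viewed, and the job is handed in when it is done.

Besides the shell and the picture viewer there is one more tool, called after ">>>" as name(argument=value, ...), one argument or row to a line, values as JSON. arm_command: Moves the arm, as the interface text tells. Its arguments: {"type":"object","properties":{"targets":{"type":"string"},"newtons":{"type":"number"}},"required":["targets"]}

```bash
mkdir -p pics; python3 - <<'E'
from workcell import bot
import cv2,numpy as np
print(bot.read_state())
for n in("scene","top"):
    p,d=bot.read_camera(n); print(bot.camera_params(n))
    cv2.imwrite(f"pics/{n}0.png",p); np.savez(f"{n}0.npz",p=p,d=d)
E
```

```text
{'time': 0.0, 'q': array([ 1.09909325e+00,  2.64775470e-01,  1.60541159e+00, -5.50940942e-06,
        1.27370658e+00, -3.68942837e-02]), 'joint_vel': array([-0.00130836, -0.00028502, -0.00098979,  0.00049921,  0.00103374,
        0.00062021]), 'joint_torque': array([ 1.21938028e-04, -5.15097535e+01, -3.67318797e+01, -1.39286576e-04,
        1.25929451e-02,  1.38718255e-05]), 'tool_pos': array([0.28399235, 0.61152038, 0.2299267 ]), 'tcp_rot': array([-0.67750183, -3.06707984,  0.00349958]), 'wrist_force': array([ 0.4805788 , -0.43918497, -0.01913129]), 'torque': array([-0.03145139,  0.00676815,  0.01222177]), 'width': 1.0000099336366157}
{'fov_y': 56.815144667438176, 'cx': 322.9539192492475, 'cy': 200.90948603933012, 'k1': -0.05728393680273572, 'xyz': array([0.9627332 , 0.23971603, 0.81809699]), 'rotation': array([0.38610168, 0.60887181, 1.92206738])}
{'fov_y': 51.229915979699115, 'cx': 312.5617463715292, 'cy': 200.57993329310807, 'k1': 0.03739404396131504, 'xyz': array([0.39365632, 0.00855416, 1.37229803]), 'rotation': array([ 0.05022698, -0.03091864, -1.54705274])}
```

View pics/scene0.png

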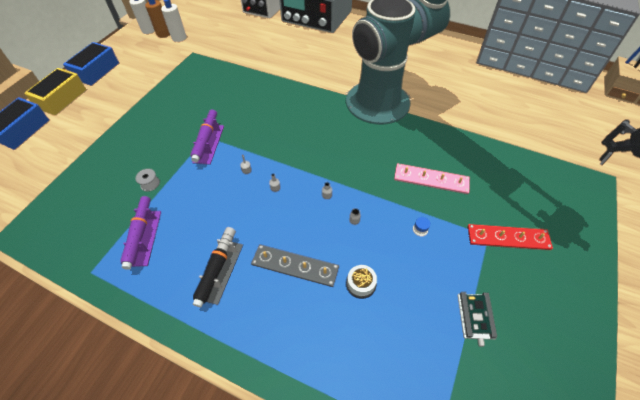

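View pics/top0.png

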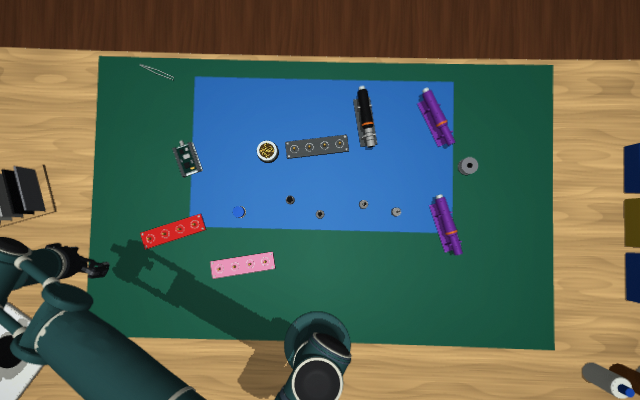

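The scene view shows the grey rack at about (295,265), with the black handpiece to its left at (215,265). The four nozzles are at (245,167), (275,183), (327,190) and (355,215), and the jar is at (421,226). In the top view the rack is at (317,146) and the nozzles at (396,212), (363,204), (320,214) and (290,200).

```bash
cat > h.py <<'E'
import numpy as np,cv2
from scipy.spatial.transform import Rotation as R
from workcell import bot
def cam(n):
    c=bot.camera_params(n); f=200/np.tan(np.radians(c["fov_y"])/2)
    return c,f,R.from_rotvec(c["rotation"]).as_matrix()
def ray(n,u,v):
    c,f,M=cam(n); 
    K=np.array([[f,0,c["cx"]],[0,f,c["cy"]],[0,0,1.]])
    s=cv2.undistortPoints(np.array([[[u,v]]],float),K,np.array([c["k1"],0,0,0,0.]))[0,0]
    return c["xyz"],M@np.array([s[0],-s[1],-1.])
def at_z(n,u,v,z):
    o,d=ray(n,u,v); return o+d*(z-o[2])/d[2]
def at_depth(n,u,v,dep):
    o,d=ray(n,u,v); return o+d*dep
def proj(n,P):
    c,f,M=cam(n); p=M.T@(np.array(P,float)-c["xyz"]); s=np.array([p[0],-p[1]])/-p[2]
    s=s*(1+c["k1"]*(s@s)); return np.array([c["cx"],c["cy"]])+f*s
def tri(u1,u2,n1="scene",n2="top"):
    o1,d1=ray(n1,*u1); o2,d2=ray(n2,*u2)
    d1=d1/np.linalg.norm(d1); d2=d2/np.linalg.norm(d2)
    t=np.linalg.lstsq(np.c_[d1,-d2],o2-o1,rcond=None)[0]
    a=o1+d1*t[0]; b=o2+d2*t[1]; return (a+b)/2,np.linalg.norm(a-b)
E
python3 - <<'E'
import cv2,numpy as np
s=np.load("scene0.npz"); t=np.load("top0.npz")
a=s["p"][145:245,230:380]; b=t["p"][190:225,270:410]
a=cv2.resize(a,None,fx=5,fy=5,interpolation=cv2.INTER_CUBIC); b=cv2.resize(b,None,fx=5,fy=5,interpolation=cv2.INTER_CUBIC)
cv2.imwrite("pics/a.png",a);cv2.imwrite("pics/b.png",b)
c=cv2.resize(s["p"][235:295,240:390],None,fx=5,fy=5,interpolation=cv2.INTER_CUBIC)
d=cv2.resize(t["p"][125:170,250:390],None,fx=5,fy=5,interpolation=cv2.INTER_CUBIC)
cv2.imwrite("pics/c.png",np.vstack([c,np.pad(d,((0,0),(0,50),(0,0)))]))
E
```

```text
(no output)
```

View pics/a.png

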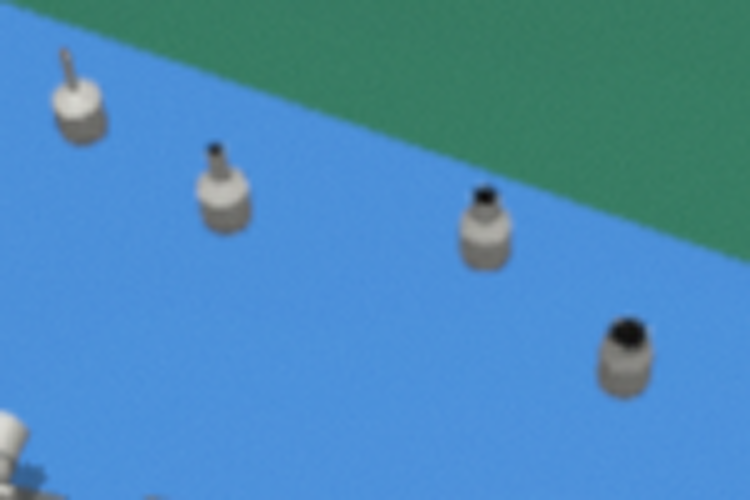

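View pics/b.png

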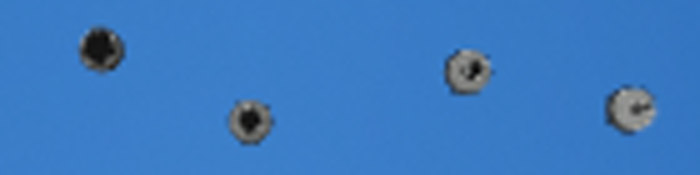

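View pics/c.png

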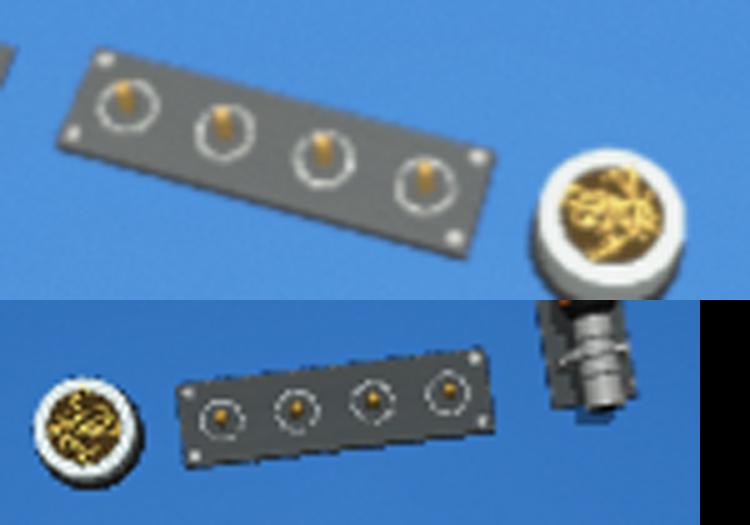

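The crops confirm the order from left to right in the scene view: a (thin spout), b, c, d (wide black outlet). The rack's four white rings are clear in both views, and the cradle is at the right end of the rack in the top view, the -y side. Next I measure positions.

```bash
python3 - <<'E'
from h import *
T=lambda X,Y,x0,y0:(x0+(X+.5)/5-.5,y0+(Y+.5)/5-.5)
S=[T(*q,240,235) for q in [(127,105),(224,132),(324,159),(426,186)]]
P=[T(*q,250,125) for q in [(447,93),(373,102),(297,111),(222,118)]]
for a,b in zip(S,P):
    print("ring",*[np.round(v,4) for v in tri(a,b)],at_z("scene",*a,.01).round(4),at_z("top",*b,.01).round(4))
# pin tips
S=[T(*q,240,235) for q in [(122,86),(219,109),(320,136),(424,163)]]
P=[T(*q,250,125) for q in [(449,89),(373,98),(296,107),(221,116)]]
for a,b in zip(S,P): print("tip",*[np.round(v,4) for v in tri(a,b)])
S=[T(*q,230,145) for q in [(64,50),(214,149),(486,195),(628,333)]]
P=[T(*q,270,190) for q in [(648,108),(474,69),(249,120),(100,47)]]
for n,a,b,h in zip("abcd",S,P,(.066,.058,.05,.042)):
    print(n,*[np.round(v,4) for v in tri(a,b)],at_z("scene",*a,h).round(4),at_z("top",*b,h).round(4))
# collar silhouettes: depth-based clouds
for n in("scene","top"):
    z=np.load(n+"0.npz"); p,d=z["p"],z["d"]
    hsv=cv2.cvtColor(p,cv2.COLOR_BGR2HSV)
    for nm,h,q in zip("abcd",(.066,.058,.05,.042),(S if n=="scene" else P)):
        u,v=map(int,np.round(q)); pts=[]
        for y in range(v-8,v+25):
            for x in range(u-12,u+13):
                if d[y,x]>0:
                    w=at_depth(n,x,y,d[y,x])
                    if w[2]>.008 : pts.append(w)
        pts=np.array(pts); print(n,nm,len(pts),pts.min(0).round(4),pts.max(0).round(4),pts.mean(0).round(4))
E
```

```text
ring [ 0.6549 -0.0568  0.0125] 0.0015 [ 0.6543 -0.0584  0.01  ] [ 0.655  -0.0563  0.01  ]
ring [ 0.648  -0.008   0.0112] 0.0007 [ 0.6476 -0.0087  0.01  ] [ 0.648  -0.0078  0.01  ]
ring [0.6409 0.0418 0.0112] 0.0006 [0.6406 0.0412 0.01  ] [0.641  0.0421 0.01  ]
ring [0.6347 0.0914 0.013 ] 0.0006 [0.6334 0.0911 0.01  ] [0.6353 0.0914 0.01  ]
tip [ 0.6541 -0.0572  0.0307] 0.0015
tip [ 0.6468 -0.0083  0.0333] 0.002
tip [0.6398 0.0412 0.0335] 0.0022
tip [0.6326 0.0903 0.0333] 0.0008
a [ 0.4342 -0.2453  0.0659] 0.0004 [ 0.4342 -0.2451  0.066 ] [ 0.4343 -0.2455  0.066 ]
b [ 0.4569 -0.1385  0.0592] 0.0021 [ 0.4566 -0.1401  0.058 ] [ 0.4565 -0.1378  0.058 ]
c [0.4214 0.0025 0.052 ] 0.0012 [0.4203 0.0014 0.05  ] [0.4213 0.003  0.05  ]
d [0.4657 0.0994 0.0424] 0.0004 [0.4654 0.0995 0.042 ] [0.4658 0.0993 0.042 ]
scene a 109 [ 0.4223 -0.2572  0.0083] [ 0.4495 -0.2293  0.0664] [ 0.44   -0.2405  0.0297]
scene b 116 [ 0.4439 -0.1521  0.0099] [ 0.4703 -0.1268  0.0601] [ 0.4607 -0.1357  0.0325]
scene c 134 [ 0.4129 -0.0126  0.0082] [0.4359 0.0138 0.0537] [0.427  0.0024 0.031 ]Traceback (most recent call last):
  File "<stdin>", line 24, in <module>
  File "h.py", line 15, in at_depth
    o,d=ray(n,u,v); return o+d*dep
        ~~~^^^^^^^
  File "h.py", line 8, in ray
    c,f,M=cam(n);
          ~~~^^^
  File "h.py", line 5, in cam
    c=bot.camera_params(n); f=200/np.tan(np.radians(c["fov_y"])/2)
ValueError: time passes only in moves, steps and waits
```

```bash
cat >> h.py <<'E'
def delta(target, yaw=None):
    s=bot.read_state(); M=R.from_rotvec(s["tcp_rot"]).as_matrix()
    y=np.degrees(np.arctan2(M[1,1],M[0,1]))
    d=M.T@(np.array(target)-s["tool_pos"])*1000
    print("tool delta mm",d.round(1),"jaw yaw",y.round(2),"axis",M[:,2].round(4),"t",s["time"],"w",round(s["width"],3))
    return M
E
python3 - <<'E'
from h import *
delta([.4657,.0993,.15])
E
```

```text
tool delta mm [-380.6 -387.9   80.8] jaw yaw 65.09 axis [-9.0e-04 -1.9e-03 -1.0e+00] t 0.1 w 0.998
```

>>> arm_command(
  targets="-381 -388 80 0 0 57 0.65;-381 -388 80 0 0 57 0.65;-381 -388 80 0 0 57 0.65;-381 -388 80 0 0 57 0.65;-381 -388 80 0 0 57 0.65;-381 -388 80 0 0 57 0.65;-381 -388 80 0 0 57 0.65;-381 -388 80 0 0 57 0.65;-381 -388 80 0 0 57 0.65;-381 -388 80 0 0 57 0.65",
  newtons=30,
)

```text
time: 0.93
tool_pos: [0.4222, 0.2218, 0.1701]
tcp_rot: [-2.059, -2.373, 0.0]
wrist_force: [0.1, 0.8, 0.2]
width: 0.654
```

```bash
python3 - <<'E'
from h import *
delta([.4657,.0993,.15])
E
```

```text
tool delta mm [-127.4   25.8   20.1] jaw yaw 8.09 axis [-2.e-04 -1.e-04 -1.e+00] t 0.9333 w 0.654
```

>>> arm_command(
  targets="-127 26 20 0 0 0 0.65;-127 26 20 0 0 0 0.65;-127 26 20 0 0 0 0.65;-127 26 20 0 0 0 0.65;-127 26 20 0 0 0 0.65;-127 26 20 0 0 0 0.65",
)

```text
time: 1.43
tool_pos: [0.4656, 0.1016, 0.1503]
tcp_rot: [-2.061, -2.37, 0.0]
wrist_force: [0.1, -0.4, -0.3]
width: 0.65
```

```bash
python3 - <<'E'
from h import *
delta([.4657,.0993,.06])
p,d=bot.read_camera("scene"); cv2.imwrite("pics/s1.png",cv2.resize(p[100:280,230:430],None,fx=4,fy=3.3))
E
```

```text
tool delta mm [-2.4 -0.2 90.3] jaw yaw 7.98 axis [-1.1e-03  6.0e-04 -1.0e+00] t 1.4333 w 0.65
```

View pics/s1.png

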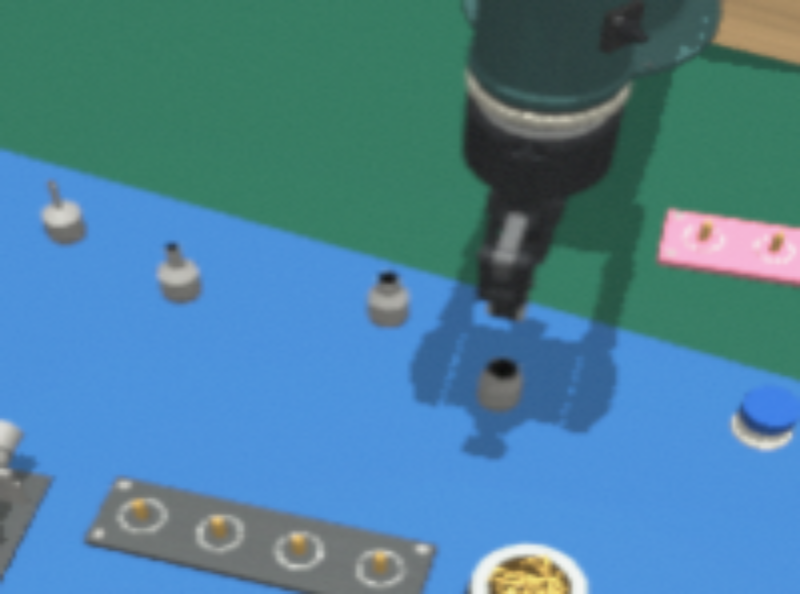

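The gripper sits above nozzle d at about (500,380) in the crop, in line with it, and the rest of the scene is unchanged. I now descend and grip.

>>> arm_command(
  targets="-1 0 50 0 0 0 0.65;-1 0 90 0 0 0 0.65;-1 0 120 0 0 0 0.65;-1 0 135 0 0 0 0.65;-1 0 147 0 0 0 0.65;-1 0 147 0 0 0 0.65;-1 0 147 0 0 0 0.65",
)

```text
time: 2.07
tool_pos: [0.4653, 0.1022, 0.0033]
tcp_rot: [-2.055, -2.374, 0.002]
wrist_force: [0.7, -0.4, 0.8]
width: 0.651
```

```bash
python3 - <<'E'
from h import *
delta([.4657,.0993,.003]); print(bot.read_state()["wrist_force"])
E
```

```text
tool delta mm [-3.   0.   0.3] jaw yaw 8.24 axis [-0.0016 -0.     -1.    ] t 2.0667 w 0.651
[ 0.70675997 -0.40223488  0.84257541]
```

>>> arm_command(
  targets="0 0 0 0 0 0 0.2;0 0 0 0 0 0 0.2;0 0 0 0 0 0 0.2;0 0 0 0 0 0 0.2;0 0 0 0 0 0 0.2;0 0 0 0 0 0 0.2",
)

```text
time: 2.57
tool_pos: [0.4675, 0.1015, 0.0053]
tcp_rot: [2.059, 2.371, 0.005]
wrist_force: [-1.9, 3.3, 6.7]
width: 0.315
```

```bash
python3 - <<'E'
from h import *
delta([.634,.0908,.10]); print(bot.read_state()["wrist_force"])
E
```

```text
tool delta mm [-33.8 163.6 -94.3] jaw yaw 8.05 axis [ 0.0028  0.0015 -1.    ] t 2.5667 w 0.315
[-1.93584238  3.31698078  6.70046069]
```

>>> arm_command(
  targets="0 0 -40 0 0 0 0.2;0 0 -80 0 0 0 0.2;-10 40 -85 0 0 0 0.2;-18 80 -85 0 0 0 0.2;-25 120 -85 0 0 0 0.2;-32 150 -85 0 0 0 0.2;-32 164 -85 0 0 0 0.2;-32 164 -85 0 0 0 0.2;-32 164 -85 0 0 0 0.2",
)

```text
time: 3.32
tool_pos: [0.6332, 0.0918, 0.0886]
tcp_rot: [-2.06, -2.372, 0.001]
wrist_force: [-1.5, -0.7, -1.4]
width: 0.316
```

```bash
python3 - <<'E'
from h import *
delta([.634,.0925,.0155]); print(bot.read_state()["wrist_force"])
p,d=bot.read_camera("scene"); cv2.imwrite("pics/s2.png",cv2.resize(p[150:300,230:430],None,fx=4,fy=4))
np.savez("s2.npz",p=p,d=d)
E
```

```text
tool delta mm [ 0.6  0.9 73.1] jaw yaw 8.06 axis [-4.e-04 -1.e-04 -1.e+00] t 3.3167 w 0.316
[-1.49448615 -0.74809811 -1.38004536]
```

View pics/s2.png

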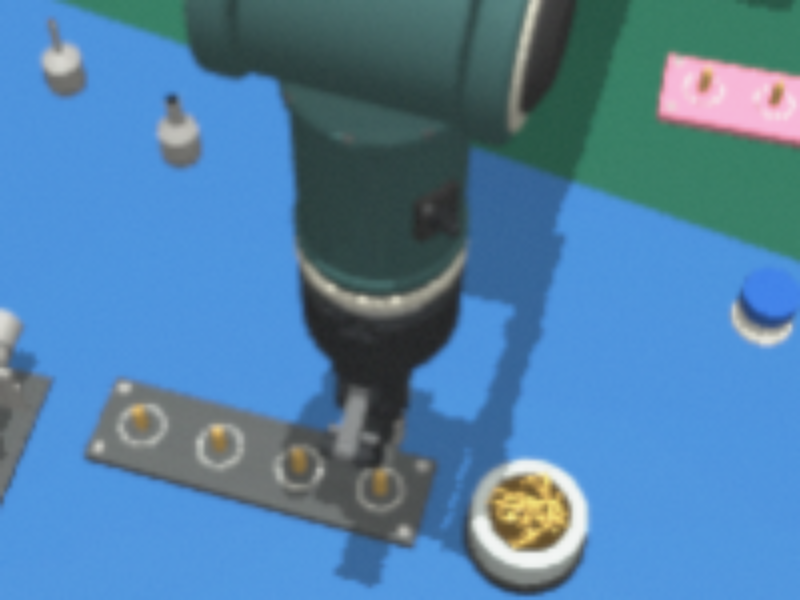

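The nozzle is held between the fingers above the end pin at about (380,485) in the crop. I lower it.

>>> arm_command(
  targets="1 1 25 0 0 0 0.2;1 1 45 0 0 0 0.2;1 1 60 0 0 0 0.2;1 1 68 0 0 0 0.2;1 1 72 0 0 0 0.2;1 1 72 0 0 0 0.2;1 1 72 0 0 0 0.2",
)

```text
time: 3.95
tool_pos: [0.6339, 0.0933, 0.0174]
tcp_rot: [2.059, 2.372, 0.001]
wrist_force: [0.2, 0.4, 0.6]
width: 0.318
```

```bash
python3 - <<'E'
from h import *
delta([.634,.0925,.0155]); print(bot.read_state()["wrist_force"])
E
```

```text
tool delta mm [-0.8 -0.   1.9] jaw yaw 8.1 axis [ 1.1e-03  1.0e-04 -1.0e+00] t 3.95 w 0.318
[0.2146116  0.39099089 0.57167616]
```

>>> arm_command(
  targets="0 0 2 0 0 0 0.2;0 0 2 0 0 0 0.2;0 0 2 0 0 0 0.5;0 0 2 0 0 0 0.65;0 0 2 0 0 0 0.65;0 0 2 0 0 0 0.65;0 0 -20 0 0 0 0.65;0 0 -60 0 0 0 0.65;0 0 -100 0 0 0 0.65;0 0 -100 0 0 0 0.65",
)

```text
time: 4.78
tool_pos: [0.6401, 0.0939, 0.1263]
tcp_rot: [2.052, 2.365, 0.017]
wrist_force: [2.2, 0.5, 1.1]
width: 0.649
```

```bash
python3 - <<'E'
from h import *
delta([.421,.0022,.11]); print(bot.read_state()["wrist_force"])
E
```

```text
tool delta mm [ -60.  -230.    12.9] jaw yaw 8.09 axis [ 0.0151  0.0016 -0.9999] t 4.7833 w 0.649
[2.174154   0.5069435  1.09379383]
```

>>> arm_command(
  targets="-10 -40 0 0 0 0 0.65;-20 -80 0 0 0 0 0.65;-32 -120 0 0 0 0 0.65;-43 -160 0 0 0 0 0.65;-54 -200 0 0 0 0 0.65;-60 -223 0 0 0 0 0.65;-60 -223 0 0 0 0 0.65;-60 -223 0 0 0 0 0.65;-60 -223 0 0 0 0 0.65",
)

```text
time: 5.53
tool_pos: [0.4228, 0.0025, 0.1174]
tcp_rot: [2.058, 2.371, 0.003]
wrist_force: [0.9, 0.2, 0.5]
width: 0.651
```

```bash
python3 - <<'E'
from h import *
delta([.421,.0022,.006])
p,d=bot.read_camera("scene"); cv2.imwrite("pics/s3.png",cv2.resize(p[150:300,230:430],None,fx=4,fy=4))
t,d=bot.read_camera("top"); cv2.imwrite("pics/t3.png",cv2.resize(t[120:230,220:420],None,fx=4,fy=4))
E
```

```text
tool delta mm [  0.   -2.1 111.4] jaw yaw 8.07 axis [ 2.6e-03  1.0e-04 -1.0e+00] t 5.5333 w 0.651
```

View pics/s3.png

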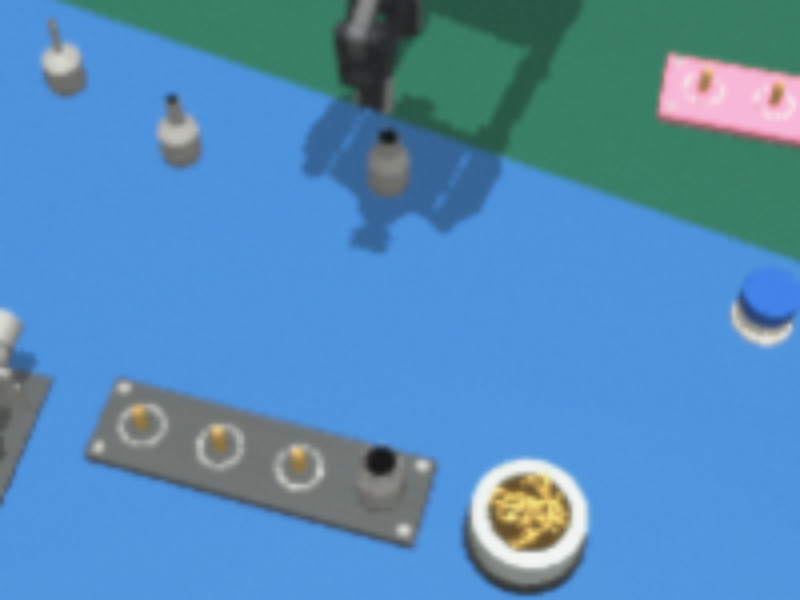

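View pics/t3.png

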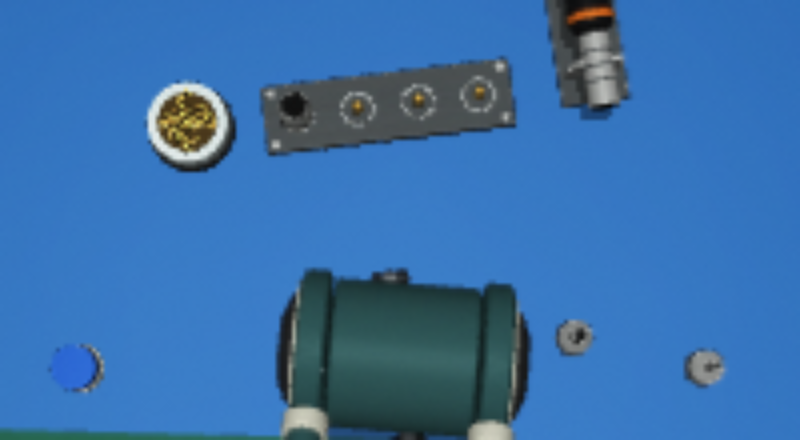

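Nozzle d stands on the end pin, with its outlet at (380,460) in the scene crop, and the gripper is above c at (388,160). I descend and grip c.

>>> arm_command(
  targets="0 -1 40 0 0 0 0.65;0 -1 75 0 0 0 0.65;0 -1 95 0 0 0 0.65;0 -1 105 0 0 0 0.65;0 -1 110 0 0 0 0.65;0 -1 110 0 0 0 0.65;0 -1 110 0 0 0 0.65;0 -1 110 0 0 0 0.65",
)

```text
time: 6.3
tool_pos: [0.4225, 0.0023, 0.0081]
tcp_rot: [2.057, 2.371, 0.003]
wrist_force: [0.1, 0.6, 1.2]
width: 0.648
```

```bash
python3 - <<'E'
from h import *
delta([.421,.0022,.0055]); print(bot.read_state()["wrist_force"])
E
```

```text
tool delta mm [ 0.1 -1.5  2.6] jaw yaw 8.1 axis [ 3.1e-03 -2.0e-04 -1.0e+00] t 6.3 w 0.648
[0.10640789 0.59666423 1.22506643]
```

>>> arm_command(
  targets="0 0 0 0 0 0 0.2;0 0 0 0 0 0 0.2;0 0 0 0 0 0 0.2;0 0 0 0 0 0 0.2;0 0 0 0 0 0 0.2;0 0 0 0 0 0 0.2",
)

```text
time: 6.8
tool_pos: [0.4217, 0.0022, 0.0079]
tcp_rot: [2.058, 2.371, 0.002]
wrist_force: [-1.1, 0.2, 4.7]
width: 0.318
```

```bash
python3 - <<'E'
from h import *
delta([.6407,.0415,.10]); print(bot.read_state()["wrist_force"], bot.read_state()["tool_pos"])
E
```

```text
tool delta mm [  8.1 222.6 -91.6] jaw yaw 8.08 axis [ 2.2e-03 -1.0e-04 -1.0e+00] t 6.8 w 0.318
[-1.09708135  0.23783966  4.6912767 ] [0.42165085 0.00223033 0.0078915 ]
```

>>> arm_command(
  targets="0 0 -40 0 0 0 0.2;0 0 -80 0 0 0 0.2;1 40 -85 0 0 0 0.2;3 80 -85 0 0 0 0.2;5 120 -85 0 0 0 0.2;6 160 -85 0 0 0 0.2;7 200 -85 0 0 0 0.2;8 222 -85 0 0 0 0.2;8 222 -85 0 0 0 0.2;8 222 -85 0 0 0 0.2",
)

```text
time: 7.63
tool_pos: [0.6399, 0.0416, 0.0915]
tcp_rot: [-2.059, -2.373, 0.0]
wrist_force: [-0.7, -0.6, -0.1]
width: 0.315
```

```bash
python3 - <<'E'
from h import *
delta([.6407,.0415,.018]); print(bot.read_state()["wrist_force"])
E
```

```text
tool delta mm [-0.2  0.8 73.5] jaw yaw 8.11 axis [-3.e-04 -0.e+00 -1.e+00] t 7.6333 w 0.315
[-0.67690432 -0.5588075  -0.10134004]
```

>>> arm_command(
  targets="0 1 25 0 0 0 0.2;0 1 45 0 0 0 0.2;0 1 60 0 0 0 0.2;0 1 68 0 0 0 0.2;0 1 73 0 0 0 0.2;0 1 73 0 0 0 0.2;0 1 73 0 0 0 0.2;0 1 73 0 0 0 0.2",
)

```text
time: 8.3
tool_pos: [0.6406, 0.0415, 0.0196]
tcp_rot: [2.059, 2.372, 0.002]
wrist_force: [0.1, -0.5, -0.7]
width: 0.32
```

```bash
python3 - <<'E'
from h import *
delta([.6407,.0415,.018]); print(bot.read_state()["wrist_force"])
E
```

```text
tool delta mm [-0.   0.1  1.6] jaw yaw 8.08 axis [ 0.0016  0.     -1.    ] t 8.3 w 0.32
[ 0.0642897  -0.4601763  -0.74308038]
```

>>> arm_command(
  targets="0 0 2 0 0 0 0.2;0 0 2 0 0 0 0.2;0 0 2 0 0 0 0.5;0 0 2 0 0 0 0.65;0 0 2 0 0 0 0.65;0 0 2 0 0 0 0.65;0 0 -15 0 0 0 0.65;0 0 -45 0 0 0 0.65;0 0 -80 0 0 0 0.65;0 0 -100 0 0 0 0.65",
)

```text
time: 9.13
tool_pos: [0.6416, 0.0417, 0.1219]
tcp_rot: [2.058, 2.371, 0.004]
wrist_force: [2.1, 0.2, 0.9]
width: 0.649
```

>>> arm_command(
  targets="-24 -32 0 0 0 0 0.65;-48 -64 0 0 0 0 0.65;-72 -97 0 0 0 0 0.65;-96 -130 0 0 0 0 0.65;-120 -162 0 0 0 0 0.65;-144 -195 0 0 0 0 0.65;-153 -207 0 0 0 0 0.65;-153 -207 0 0 0 0 0.65;-153 -207 0 0 0 0 0.65;-153 -207 0 0 0 0 0.65",
)

```text
time: 9.97
tool_pos: [0.4576, -0.1388, 0.1189]
tcp_rot: [2.059, 2.372, 0.001]
wrist_force: [0.1, 0.4, -0.3]
width: 0.645
```

```bash
python3 - <<'E'
from h import *
delta([.4567,-.1388,.006])
p,d=bot.read_camera("scene"); cv2.imwrite("pics/s4.png",cv2.resize(p[150:300,230:430],None,fx=4,fy=4))
E
```

```text
tool delta mm [ 1.000e-01 -1.000e+00  1.129e+02] jaw yaw 8.07 axis [ 1.2e-03  1.0e-04 -1.0e+00] t 9.9667 w 0.645
```

View pics/s4.png

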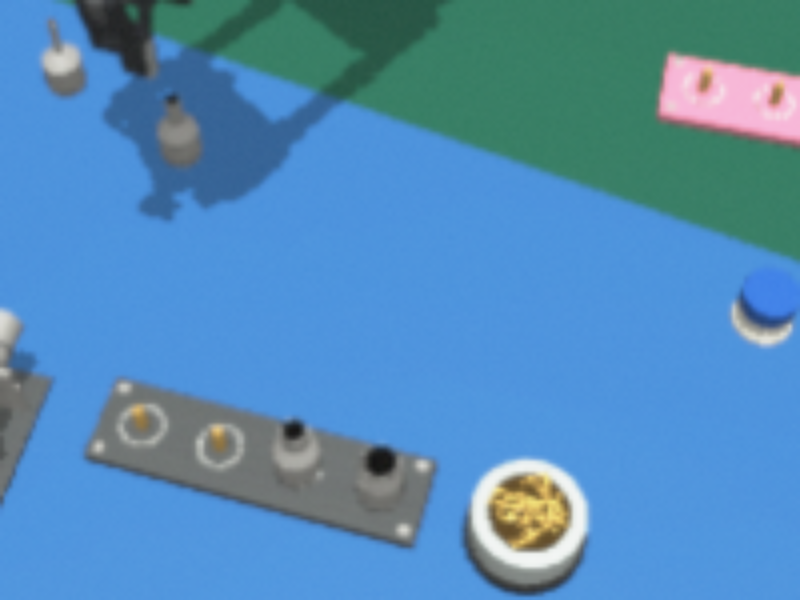

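Nozzles c (293,445) and d (380,475) stand on the rack, and the gripper is above b at (178,135). I take b.

>>> arm_command(
  targets="0 -1 40 0 0 0 0.65;0 -1 75 0 0 0 0.65;0 -1 95 0 0 0 0.65;0 -1 107 0 0 0 0.65;0 -1 112 0 0 0 0.65;0 -1 112 0 0 0 0.65;0 -1 112 0 0 0 0.65;0 -1 112 0 0 0 0.65",
)

```text
time: 10.68
tool_pos: [0.4574, -0.1392, 0.0078]
tcp_rot: [2.057, 2.372, 0.001]
wrist_force: [1.1, -0.1, -0.1]
width: 0.652
```

```bash
python3 - <<'E'
from h import *
delta([.4567,-.1388,.006]); print(bot.read_state()["wrist_force"])
E
```

```text
tool delta mm [ 0.5 -0.6  1.8] jaw yaw 8.13 axis [ 2.3e-03 -8.0e-04 -1.0e+00] t 10.6833 w 0.652
[ 1.06955107 -0.09475088 -0.13340094]
```

>>> arm_command(
  targets="0 0 0 0 0 0 0.2;0 0 0 0 0 0 0.2;0 0 0 0 0 0 0.2;0 0 0 0 0 0 0.2;0 0 0 0 0 0 0.2;0 0 0 0 0 0 0.2",
)

```text
time: 11.18
tool_pos: [0.4568, -0.1395, 0.0079]
tcp_rot: [2.058, 2.371, 0.001]
wrist_force: [-0.0, 1.1, 6.8]
width: 0.317
```

```bash
python3 - <<'E'
from h import *
delta([.6478,-.0082,.10]); print(bot.read_state()["wrist_force"], bot.read_state()["tool_pos"])
E
```

```text
tool delta mm [103.1 207.7 -91.8] jaw yaw 8.07 axis [ 2.e-03 -5.e-04 -1.e+00] t 11.1833 w 0.317
[-0.02690918  1.08347292  6.81114943] [ 0.45678995 -0.13948672  0.00786587]
```

>>> arm_command(
  targets="0 0 -40 0 0 0 0.2;0 0 -80 0 0 0 0.2;18 36 -85 0 0 0 0.2;36 72 -85 0 0 0 0.2;54 108 -85 0 0 0 0.2;72 144 -85 0 0 0 0.2;90 180 -85 0 0 0 0.2;103 207 -85 0 0 0 0.2;103 207 -85 0 0 0 0.2;103 207 -85 0 0 0 0.2",
)

```text
time: 12.02
tool_pos: [0.647, -0.0071, 0.0912]
tcp_rot: [-2.057, -2.375, 0.001]
wrist_force: [-0.4, 0.0, -0.8]
width: 0.314
```

```bash
python3 - <<'E'
from h import *
delta([.6478,-.0085,.018]); print(bot.read_state()["wrist_force"])
E
```

```text
tool delta mm [-1.5  0.6 73.2] jaw yaw 8.2 axis [-3.e-04 -2.e-04 -1.e+00] t 12.0167 w 0.314
[-0.40805052  0.0413305  -0.80373561]
```

>>> arm_command(
  targets="-1 1 25 0 0 0 0.2;-1 1 45 0 0 0 0.2;-1 1 60 0 0 0 0.2;-1 1 68 0 0 0 0.2;-1 1 73 0 0 0 0.2;-1 1 73 0 0 0 0.2;-1 1 73 0 0 0 0.2;-1 1 73 0 0 0 0.2",
)

```text
time: 12.68
tool_pos: [0.6477, -0.0094, 0.0195]
tcp_rot: [2.059, 2.371, 0.001]
wrist_force: [-0.2, -0.4, -0.2]
width: 0.315
```

```bash
python3 - <<'E'
from h import *
delta([.6478,-.0085,.018]); print(bot.read_state()["wrist_force"])
E
```

```text
tool delta mm [0.9 0.2 1.5] jaw yaw 8.06 axis [ 1.4e-03 -2.0e-04 -1.0e+00] t 12.6833 w 0.315
[-0.15401276 -0.39244458 -0.24065781]
```

>>> arm_command(
  targets="0 0 2 0 0 0 0.2;0 0 2 0 0 0 0.2;0 0 2 0 0 0 0.5;0 0 2 0 0 0 0.65;0 0 2 0 0 0 0.65;0 0 2 0 0 0 0.65;0 0 -15 0 0 0 0.65;0 0 -45 0 0 0 0.65;0 0 -80 0 0 0 0.65;0 0 -100 0 0 0 0.65",
)

```text
time: 13.52
tool_pos: [0.6488, -0.0089, 0.1219]
tcp_rot: [2.057, 2.371, 0.003]
wrist_force: [1.0, 0.9, 0.3]
width: 0.648
```

>>> arm_command(
  targets="-25 -30 0 0 0 0 0.65;-50 -60 0 0 0 0 0.65;-75 -90 0 0 0 0 0.65;-100 -120 0 0 0 0 0.65;-125 -150 0 0 0 0 0.65;-150 -180 0 0 0 0 0.65;-175 -210 0 0 0 0 0.65;-203 -240 0 0 0 0 0.65;-203 -244 0 0 0 0 0.65;-203 -244 0 0 0 0 0.65",
)

```text
time: 14.35
tool_pos: [0.4325, -0.2455, 0.1185]
tcp_rot: [-2.064, -2.368, 0.0]
wrist_force: [-0.4, 0.0, -0.9]
width: 0.651
```

>>> arm_command(
  targets="0 0 0 0 0 0 0.65",
)

```text
time: 14.43
tool_pos: [0.4344, -0.2442, 0.1187]
tcp_rot: [2.061, 2.371, 0.001]
wrist_force: [0.7, -0.6, 0.9]
width: 0.652
```

```bash
python3 - <<'E'
from h import *
delta([.4342,-.245,.006])
p,d=bot.read_camera("scene"); cv2.imwrite("pics/s5.png",cv2.resize(p[130:300,210:410],None,fx=4,fy=3.5))
E
```

```text
tool delta mm [ -0.8  -0.3 112.7] jaw yaw 8.0 axis [ 6.e-04  3.e-04 -1.e+00] t 14.4333 w 0.652
```

View pics/s5.png

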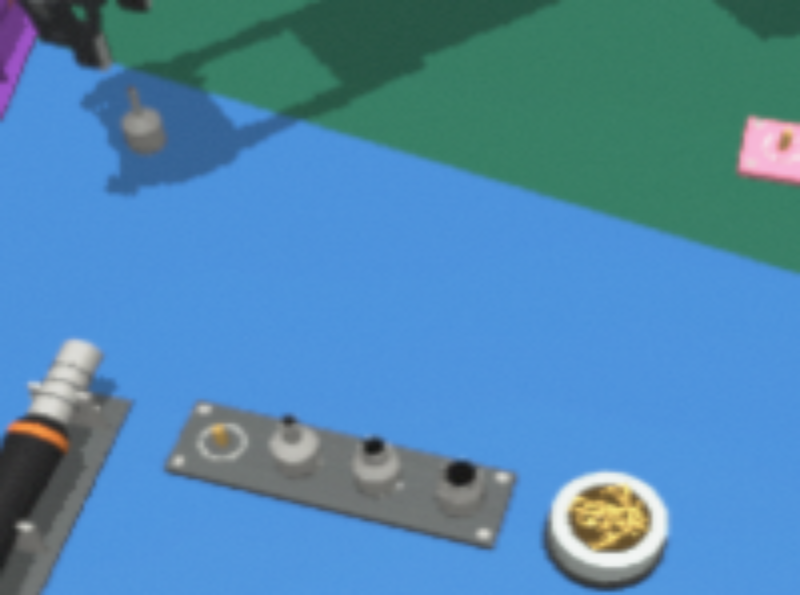

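Nozzles b (293,440), c (375,465) and d (460,485) stand in order on the rack. Only the pin nearest the handpiece (220,435) is free, and the gripper is above a at (143,130).

>>> arm_command(
  targets="-1 0 40 0 0 0 0.65;-1 0 75 0 0 0 0.65;-1 0 95 0 0 0 0.65;-1 0 107 0 0 0 0.65;-1 0 112 0 0 0 0.65;-1 0 112 0 0 0 0.65;-1 0 112 0 0 0 0.65;-1 0 112 0 0 0 0.65",
)

```text
time: 15.15
tool_pos: [0.4361, -0.2454, 0.0079]
tcp_rot: [2.056, 2.372, 0.001]
wrist_force: [0.4, -0.5, 0.4]
width: 0.653
```

```bash
python3 - <<'E'
from h import *
delta([.4342,-.245,.006]); print(bot.read_state()["wrist_force"])
E
```

```text
tool delta mm [ 0.7 -1.8  1.9] jaw yaw 8.15 axis [ 0.0021 -0.0012 -1.    ] t 15.15 w 0.653
[ 0.43278796 -0.48961506  0.41779005]
```

>>> arm_command(
  targets="0 0 0 0 0 0 0.2;0 0 0 0 0 0 0.2;0 0 0 0 0 0 0.2;0 0 0 0 0 0 0.2;0 0 0 0 0 0 0.2;0 0 0 0 0 0 0.2",
)

```text
time: 15.65
tool_pos: [0.4354, -0.2457, 0.0079]
tcp_rot: [2.058, 2.371, 0.001]
wrist_force: [0.2, 1.4, 6.7]
width: 0.312
```

```bash
python3 - <<'E'
from h import *
delta([.6545,-.057,.10]); print(bot.read_state()["wrist_force"], bot.read_state()["tool_pos"])
E
```

```text
tool delta mm [156.1 243.6 -91.9] jaw yaw 8.06 axis [ 1.9e-03 -9.0e-04 -1.0e+00] t 15.65 w 0.312
[0.19522973 1.42820518 6.65853181] [ 0.43541505 -0.24574624  0.00788957]
```

>>> arm_command(
  targets="0 0 -40 0 0 0 0.2;0 0 -80 0 0 0 0.2;21 33 -90 0 0 0 0.2;42 66 -90 0 0 0 0.2;63 99 -90 0 0 0 0.2;84 132 -90 0 0 0 0.2;105 165 -90 0 0 0 0.2;126 198 -90 0 0 0 0.2;147 230 -90 0 0 0 0.2;156 243 -90 0 0 0 0.2",
)

```text
time: 16.48
tool_pos: [0.6565, -0.0534, 0.0968]
tcp_rot: [2.056, 2.373, 0.004]
wrist_force: [0.8, 0.2, -0.6]
width: 0.311
```

>>> arm_command(
  targets="0 0 0 0 0 0 0.2;0 0 0 0 0 0 0.2;0 0 0 0 0 0 0.2",
)

```text
time: 16.73
tool_pos: [0.6517, -0.0573, 0.0959]
tcp_rot: [-2.059, -2.371, 0.003]
wrist_force: [-0.2, -0.1, -0.7]
width: 0.316
```

```bash
python3 - <<'E'
from h import *
delta([.6545,-.057,.018]); print(bot.read_state()["wrist_force"])
E
```

```text
tool delta mm [-0.1  3.  77.9] jaw yaw 8.08 axis [-2.1e-03 -3.0e-04 -1.0e+00] t 16.7333 w 0.316
[-0.16509039 -0.10221905 -0.72411651]
```

>>> arm_command(
  targets="0 2 25 0 0 0 0.2;0 2 45 0 0 0 0.2;0 2 62 0 0 0 0.2;0 2 72 0 0 0 0.2;0 2 77 0 0 0 0.2;0 2 77 0 0 0 0.2;0 2 77 0 0 0 0.2;0 2 77 0 0 0 0.2",
)

```text
time: 17.4
tool_pos: [0.6558, -0.0569, 0.0207]
tcp_rot: [2.059, 2.371, 0.002]
wrist_force: [-0.3, -0.2, -0.5]
width: 0.313
```

```bash
python3 - <<'E'
from h import *
delta([.6545,-.057,.018]); print(bot.read_state()["wrist_force"])
E
```

```text
tool delta mm [ 0.  -1.3  2.7] jaw yaw 8.05 axis [ 1.9e-03 -3.0e-04 -1.0e+00] t 17.4 w 0.313
[-0.27246443 -0.23436162 -0.4854348 ]
```

Now I release a, rise, and back off toward the robot and sideways so the cameras can see the rack.

>>> arm_command(
  targets="0 0 2 0 0 0 0.2;0 0 2 0 0 0 0.2;0 0 2 0 0 0 0.5;0 0 2 0 0 0 0.65;0 0 2 0 0 0 0.65;0 0 2 0 0 0 0.65;0 0 -15 0 0 0 0.65;0 0 -45 0 0 0 0.65;0 0 -80 0 0 0 0.65;0 0 -110 0 0 0 0.65",
)

```text
time: 18.23
tool_pos: [0.655, -0.0562, 0.131]
tcp_rot: [-2.059, -2.373, 0.0]
wrist_force: [1.2, -0.4, -0.5]
width: 0.649
```

>>> arm_command(
  targets="-10 -35 0 0 0 0 0.65;-20 -70 0 0 0 0 0.65;-30 -105 0 0 0 0 0.65;-40 -140 0 0 0 0 0.65;-50 -175 0 0 0 0 0.65;-60 -210 0 0 0 0 0.65;-60 -210 0 0 0 0 0.65;-60 -210 0 0 0 0 0.65;-60 -210 0 0 0 0 0.65;-60 -210 0 0 0 0 0.65",
)

```text
time: 19.07
tool_pos: [0.4571, -0.1452, 0.1303]
tcp_rot: [2.058, 2.372, 0.001]
wrist_force: [-0.9, 0.2, -0.3]
width: 0.649
```

```bash
python3 - <<'E'
from h import *
p,d=bot.read_camera("scene"); t,e=bot.read_camera("top")
np.savez("f.npz",p=p,d=d,t=t,e=e)
c=cv2.resize(p[225:295,230:380],None,fx=5,fy=5,interpolation=cv2.INTER_CUBIC)
d2=cv2.resize(t[125:170,250:390],None,fx=5,fy=5,interpolation=cv2.INTER_CUBIC)
cv2.imwrite("pics/f.png",np.vstack([c,np.pad(d2,((0,0),(0,50),(0,0)))]))
cv2.imwrite("pics/fs.png",p)
E
```

```text
(no output)
```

View pics/f.png

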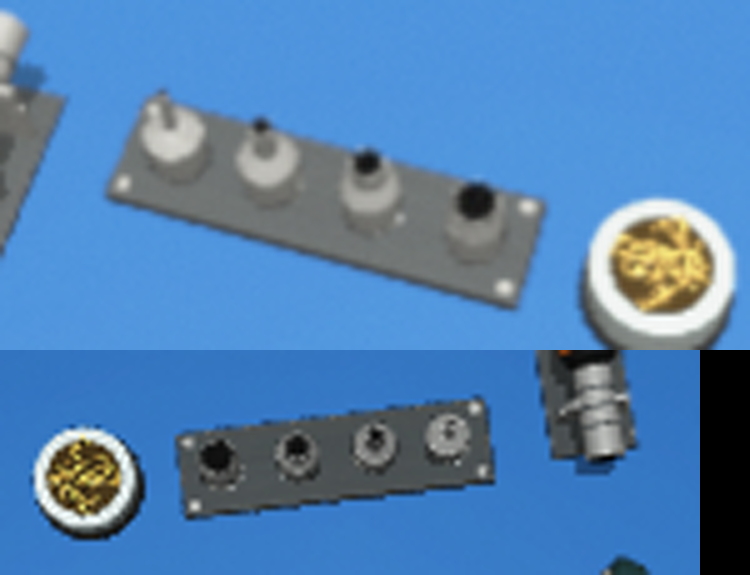

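View pics/fs.png

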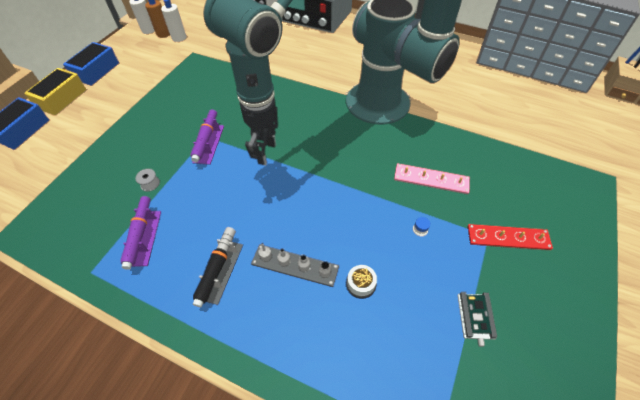

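All four nozzles stand on the rack in the order a, b, c, d, starting from the handpiece end. Their outlets in the scene crop are at (162,97), (262,127), (368,162) and (477,200). I check the outlet heights and positions from both views.

```bash
python3 - <<'E'
from h import *
T=lambda X,Y,x0,y0:(x0+(X+.5)/5-.5,y0+(Y+.5)/5-.5)
S=[T(*q,230,225) for q in [(162,97),(262,127),(368,162),(477,200)]]
P=[T(*q,250,125) for q in [(451,82),(376,87),(297,98),(218,107)]]
pins=np.array([[.6547,-.057],[.6478,-.0082],[.6407,.0417],[.6345,.0912]])
for n,a,b,h,q in zip("abcd",S,P,(.076,.068,.06,.052),pins):
    X,g=tri(a,b); print(n,X.round(4),"gap",round(g,4),"z-exp",round(X[2]-h,4),"off",(X[:2]-q).round(4),"at h",at_z("scene",*a,h)[:2].round(4),at_z("top",*b,h)[:2].round(4))
z0=np.load("scene0.npz")["p"].astype(int); z1=np.load("f.npz")["p"].astype(int)
print("jar diff", np.abs(z0-z1)[212:240,408:436].mean())
s=bot.read_state(); print(s["time"],s["wrist_force"])
E
```

```text
a [ 0.6521 -0.0572  0.0661] gap 0.0029 z-exp -0.0099 off [-0.0026 -0.0002] at h [ 0.6568 -0.0546] [ 0.6493 -0.0555]
b [ 0.6473 -0.009   0.0661] gap 0.0005 z-exp -0.0019 off [-0.0005 -0.0008] at h [ 0.6482 -0.0086] [ 0.6468 -0.0087]
c [0.6404 0.0409 0.0594] gap 0.0004 z-exp -0.0006 off [-0.0003 -0.0008] at h [0.6408 0.0409] [0.6402 0.0411]
d [0.6346 0.0918 0.0525] gap 0.0007 z-exp 0.0005 off [0.0001 0.0006] at h [0.6343 0.0921] [0.6349 0.0915]
jar diff 2.567176870748299
19.1667 [-0.03943656 -0.64706835 -0.48429717]
```

b, c and d check out. For a, my tip pixel in the top view looks doubtful, because a nozzle cannot sit 10 mm too low. I compare with predicted projections and with depth.

```bash
python3 - <<'E'
from h import *
z=np.load("f.npz")
for n,k,(x0,y0,x1,y1) in (("scene","p",(250,235,285,270)),("top","t",(325,130,355,160))):
    im=cv2.resize(z[k][y0:y1,x0:x1],None,fx=14,fy=14,interpolation=cv2.INTER_NEAREST)
    for zz,col in((.076,(0,0,255)),(.036,(0,255,0)),(.010,(255,0,255))):
        q=proj(n,[.655,-.057,zz]); c=((q-[x0,y0]+.5)*14).astype(int); cv2.circle(im,tuple(int(v) for v in c),4,col,-1); print(n,zz,q.round(1))
    cv2.imwrite(f"pics/z_{n}.png",im)
a=cv2.imread("pics/z_scene.png");b=cv2.imread("pics/z_top.png"); b=cv2.resize(b,(300,300)); b=np.pad(b,((0,a.shape[0]-300),(0,0),(0,0)))
cv2.imwrite("pics/z.png",np.hstack([a,b]))
d=z["d"]; H=[]
for y in range(240,256):
    for x in range(256,272):
        if d[y,x]>0: w=at_depth("scene",x,y,d[y,x]); H.append((w[2],w[0],w[1],x,y))
H.sort(reverse=True); print(np.round(H[:6],4))
E
```

```text
scene 0.076 [261.5 243. ]
scene 0.036 [263.9 251.1]
scene 0.01 [265.4 256. ]
top 0.076 [340.3 139.2]
top 0.036 [339.6 141.7]
top 0.01 [339.2 143.2]
[[ 7.930e-02  6.581e-01 -5.330e-02  2.620e+02  2.440e+02]
 [ 7.810e-02  6.532e-01 -5.630e-02  2.620e+02  2.420e+02]
 [ 7.700e-02  6.540e-01 -5.340e-02  2.630e+02  2.430e+02]
 [ 7.580e-02  6.544e-01 -5.600e-02  2.620e+02  2.430e+02]
 [ 7.490e-02  6.554e-01 -5.300e-02  2.630e+02  2.440e+02]
 [ 7.380e-02  6.546e-01 -5.890e-02  2.610e+02  2.430e+02]]
```

View pics/z.png

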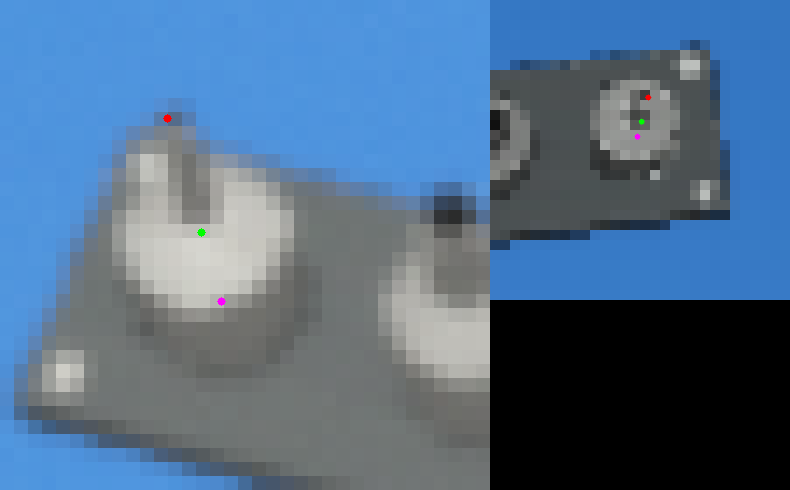

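The predicted tip of a seated nozzle falls on the dark outlet in both views, at scene pixel (261.5,243) and top pixel (340,139). Depth at the tip reads 75–79 mm against 76 mm expected, so a is seated and my earlier top-view pick was the error. I hand in.

```bash
python3 -c "
from workcell import bot
print(bot.finish_job())"
```

```text
the job is handed in; nothing more can be done
None
```

All four nozzles are back on the rack pins, spout up and in order: a (narrowest) on the pin nearest the handpiece, then b, c and d at the far end. I handed the job in at about 19 s; no verdict came back.

**b, c and d:** in the last two-view check, their outlets were within 1 mm of the pin axes and within 2 mm of the seated height.

**Nozzle a:** the first two-view check disagreed, reading 10 mm too low. I put that down to a badly picked tip pixel in the top view. The projected seated tip matched the outlet in both pictures, and depth at the tip read 74–79 mm against 76 mm expected.

**Flux jar:** it looks unmoved between the first and last pictures, though I did not measure its position.

**Forces:** the highest wrist force I read was about 7 N, when the fingertips seemed to touch the bench while gripping.

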